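# Snap the carrying handle onto the block's lifting eye

## Task

The rectangular steel block on the bench is to be carried to another machine. Take the T-handled carrying handle, the one whose hook has a spring gate across its mouth, from its blue stand and push it straight down over the bar of the rectangular block's lifting eye until the gate flicks shut under the bar, then let go. Leave the open hook with the ball grip in its stand, and do not use the eye on the round block.

Things in the scene. Friction and masses are not known exactly. Their poses are not given: they have to be found in the camera images.
- snap_grip (a point): Centre of the black T grip (bar 22 mm thick, 100 mm long, level, along x) of the 0.35 kg snap-hook handle; grasp from above, fingers closing along y. z up. The hook below is 18 mm thick (y), 60 mm wide (x), its feet 104 mm below this point, in the pocket of a fixed blue stand (floor 8 mm, walls 26 mm above the bench): lift straight out. Either way round serves.
- snap_loop (a point): Point in the loop of the same snap hook, 59 mm below the grip centre, same axes. The mouth opens downward between the feet: 36 mm wide along x, centred under the grip, flaring at the feet; the gate shuts it 88 mm below the grip. The clear loop above the shut gate is 36 mm wide and reaches from 26 mm below to 25 mm above this point.
- gate (a joint): Sprung gate of the snap hook, a thin 39 mm bar hinged at the foot on the -x side, swinging up into the loop: 0 = shut, 1.4 rad = fully in. A bar pushed up the mouth moves it with about 2 to 12 N; it flicks shut below the bar when the grip centre has come within 48 mm above the bar's centre.
- eye_bar (a point): Middle of the level top bar of the lifting eye on the rectangular dark steel block (110 x 100 x 35 mm, fixed). Bar 10 mm thick, along y, 60 mm clear between its legs; z up; centre 58 mm above the block's top. The hook's feet meet the block when the grip centre is 46 mm above the bar centre: the bar is then in the loop. A round block (110 mm) with a like eye is a bystander.
- open_grip (a point): Centre of the black ball grip (38 mm) of the other carrying handle, an open C-shaped steel hook without a gate, standing in a like blue stand with this point 116 mm above the bench. To be left where it is.
Mind the look-alikes: they are no part of the job. Leave any orange look-alike of the part that bears eye_bar alone.

How it is judged:
By the outcome, as a careful person would: the job done as asked, in the order asked, and still so for the second after the job is handed in, with the robot touching nothing.
It also fails if it takes over 38 s, if anything falls off the work surface, if the arm or the gripper's body presses on something with over 40 N, if the wrist force passes 120 N, or if a joint passes its speed limit or range.

## Robot

A 7-joint arm with a two-finger parallel gripper is mounted at the origin on the work surface. World frame = base frame: x ahead of the robot, y to its left, z up, the work surface at z = 0. Lengths are in m, angles in rad, forces in N, time in s.
With the tool pointing down it reaches from about 0.425 to 0.925 m from the base axis. Payload 6.8 kg.
Tool frame: the origin (TCP) lies at the very end of the fingers, on their centre line; the grasp point (between the pads) lies bot.grip_point_offset behind it (bot.grip_point_offset is the distance from the TCP to the grasp point, in m); z points along the fingers, y is the line along which they close (so a half turn about z gives the same grasp; the last joint's range is limited). The gripper opens to 85 mm and grips with 20 to 120 N. Pads are 22 mm wide; open, the fingers measure 114 mm over their backs; the gripper's body (76 mm by 85 mm) begins 54 mm behind the grasp point. The pads swing forward as they close: fully open they stand 13 mm farther back than shut.
Start: joints at [-1.28, 0.477, 0.022, 1.555, -0.011, 1.109, -0.083], TCP at [0.262, 0.622, 0.231] pointing down, gripper open.
Joint ranges: [-2.96, 2.96], [-0.34, 2.1], [-1.41, 1.46], [0.24, 2.44], [-1.37, 4.51], [0.17, 1.92], [-2.96, 2.96]. Speed limits (rad/s): [2.39, 2.39, 3.14, 3.14, 3.14, 3.14, 3.14].

## Interface

Orientations are given as a unit quaternion [w, x, y, z].
In Python, from station import bot, imaging gives the robot as it stands. The module is installed in compiled form; this text tells all that it offers.
- The arm moves only by the tool carry_out, never from a script. Its argument "targets" is one flat list of numbers, 5 for each row, row after row: the closure in counts, from 0 (fully open) to 255 (shut), then the shift along the world's x, y, z in mm, then the turn about the world's z in degrees. A call has 1 to 20 rows; each row shifts and turns the commanded pose from where the row before left it; what a row does not reach is not made up. A row lasts 1/10 s, in which the tool goes at most 50 mm and 8.59 degrees, less where a joint would pass 70% of its speed; a pose out of reach is approached as far as the arm can. A call is refused whole if a number of a shift passes 50 or a number of a turn 8.59, either way. A call with a gripper value outside its range is refused whole. The fingers move at their own pace and stop on an object; "newtons" is the grip in N (left out, the last holds). Time passes only in rows, so rows that do not move let the fingers close. It gives the time, the measured TCP pose, the force, the opening and the grip force at its end, in the units of the state.
- bot.get_obs(): the state, without advancing time (a new reading comes with each control period).
- imaging.read_camera(name): name is "scene" or "side" or "wrist"; returns a dict with "frame" (400x640x3 uint8, red, green, blue), "fov_y" (degrees; the focal length in pixels is half the picture's height over the tangent of half this angle, whatever the lens; pixels are square), "cx", "cy" (the principal point, pixels), "pose" (4x4, takes a point from camera to world coordinates); the wrist camera has in their place "tool_from_camera" (4x4, takes a point from camera to tool coordinates, whose origin is the TCP and whose axes are the flange's). Camera axes: x right, y up, looking along -z (the intrinsics and any distortion apply to the point x, -y, -z); pixel columns grow to the right and rows downward; lengths in m; the calibration is good to about 2 mm. The wrist camera is an equidistant fisheye: a pixel r from the principal point sees the ray r / f radians off the axis. A picture is of the moment at which its call begins: read the wrist's pose just before it. There is no depth.
- bot.hand_in(): hands the job in; it is judged then, once.
The state is a dict: "t": time; "q": joint angles; "joint_vel": joint speeds; "joint_torque": joint torques, N m; "eef_pos": TCP position; "tool_rot": TCP orientation; "contact_force": force on the tool from outside, world axes, zero at the start; "torque": the same for the moment, N m; "gripper_width": opening from 0.0 (shut) to 1.0 (fully open); "grasp_force": force on a finger pad.
Only numpy, scipy, OpenCV 4.12 (cv2) and the standard library are available. Lean on these libraries where they do the work, as an engineer would, in place of code of your own. Each camera call takes 0.05 s, during which the arm holds its last target. There are 200 camera calls.

## Working session

There is one attempt and no reset: what is moved stays moved. The work goes in short steps, Python scripts to look and compute and a tool call to move; the robot and the scene stay as the last step left them, time stands still between calls to the robot, and variables do not carry over. Pictures are saved under pics/ and viewed, at most 10 in all, crops included, and the job is handed in when it is done.

Besides the shell and the picture viewer there is one more tool, called after "Request:" by a JSON object that holds its "api" and its "payload", one argument or row to a line. carry_out: Moves the arm, as the interface text tells. Its arguments: {"type":"object","properties":{"targets":{"type":"array","items":{"type":"number"}},"newtons":{"type":"number"}},"required":["targets"]}

```bash
mkdir -p pics
cat > h.py <<'E'
import numpy as np, cv2
from station import bot, imaging
from scipy.spatial.transform import Rotation as R
def shot(n,tag):
    o=bot.get_obs(); c=imaging.read_camera(n)
    if n=="wrist":
        T=np.eye(4); w=o["tool_rot"]; T[:3,:3]=R.from_quat([w[1],w[2],w[3],w[0]]).as_matrix(); T[:3,3]=o["eef_pos"]
        c["pose"]=T@np.array(c["tool_from_camera"])
    np.savez(f"{tag}.npz",fov=c["fov_y"],cx=c["cx"],cy=c["cy"],pose=c["pose"],fish=n=="wrist",frame=c["frame"])
    cv2.imwrite(f"pics/{tag}.png",c["frame"][:,:,::-1])
def ray(tag,u,v):
    c=np.load(f"{tag}.npz"); f=200/np.tan(np.radians(float(c["fov"])/2))
    x,y=(u-c["cx"])/f,(v-c["cy"])/f
    if c["fish"]:
        r=np.hypot(x,y); s=np.sin(r)/max(r,1e-9); d=np.array([x*s,-y*s,-np.cos(r)])
    else: d=np.array([x,-y,-1.])
    d=c["pose"][:3,:3]@d; return c["pose"][:3,3],d/np.linalg.norm(d)
def atz(tag,u,v,z):
    p,d=ray(tag,u,v); return p+d*(z-p[2])/d[2]
def tri(*m):
    A=np.zeros((3,3));b=np.zeros(3);L=[ray(*k) for k in m]
    for p,d in L: P=np.eye(3)-np.outer(d,d);A+=P;b+=P@p
    x=np.linalg.solve(A,b); return x,[np.linalg.norm(np.cross(x-p,d)) for p,d in L]
E
python3 - <<'E'
from h import *
for n in("scene","side","wrist"): shot(n,n+"0")
im=[cv2.imread(f"pics/{n}0.png") for n in("scene","side")]
print(bot.get_obs(), bot.grip_point_offset)
for n in("scene0","side0"): c=np.load(n+".npz");print(c["fov"],c["pose"])
E
```

```text
{'t': 0.15, 'q': array([-1.28009013,  0.47763518,  0.0223432 ,  1.55618533, -0.01153417,
        1.10930477, -0.08311321]), 'joint_vel': array([-0.00010507, -0.00246546, -0.00147953, -0.00417364,  0.00066517,
       -0.00163712, -0.00229347]), 'joint_torque': array([ 2.67075222e-03, -5.96922362e+01,  1.60985794e+00, -2.81492865e+01,
        1.25763673e-02,  6.54857402e-03,  2.37544094e-05]), 'eef_pos': array([0.26193594, 0.62162381, 0.23054872]), 'tool_rot': array([-1.06431131e-04,  1.98087762e-01,  9.80184036e-01, -6.94546733e-04]), 'contact_force': array([-0.496943  , -0.02792636, -0.39097906]), 'torque': array([-0.02251633,  0.05989011,  0.03024098]), 'grasp_force': 0.0, 'gripper_width': 1.0019561404095871} 0.0187
55.755132031456 [[ 0.85139383 -0.27871573  0.44434906  0.9124649 ]
 [ 0.52452142  0.44849752 -0.72369003 -0.57678945]
 [ 0.00241434  0.84921582  0.52804039  0.54095996]
 [ 0.          0.          0.          1.        ]]
46.944119031164945 [[ 0.85574586  0.38701853 -0.34338854  0.19373359]
 [-0.51738795  0.63630463 -0.57221161 -0.53732907]
 [-0.00295678  0.6673328   0.74475378  0.84553416]
 [ 0.          0.          0.          1.        ]]
```

View pics/scene0.png

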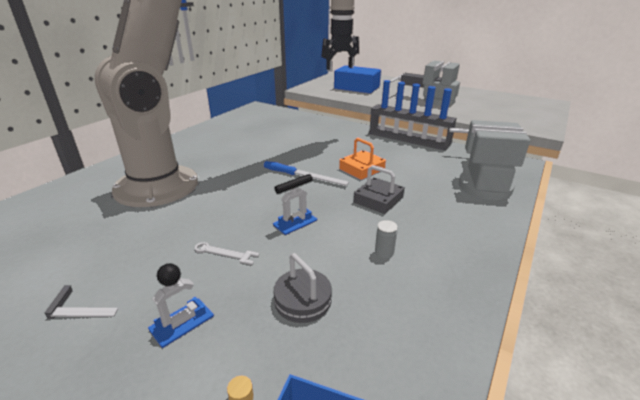

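View pics/side0.png

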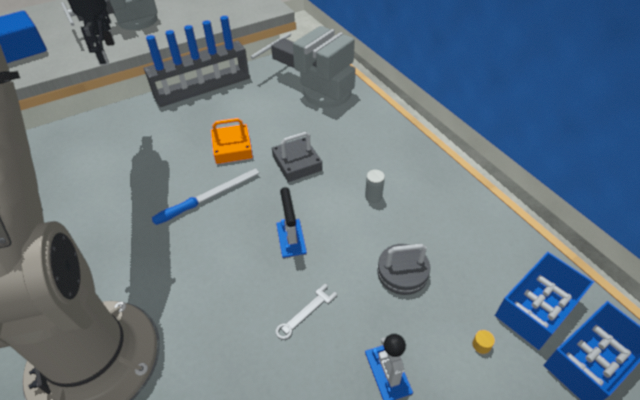

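The scene picture shows these candidates:
- **Handles:** T-grip with hook at (294,184), and ball-grip open hook at (169,275).
- **Eyes:** dark rectangular block at (380,190), orange look-alike at (362,160), and round block at (302,290).

The T-grip and the dark rectangular block fit the description. In the side view they are at (289,207) and (297,155). I'll confirm them in one enlarged crop.

Run:
```python
import cv2,numpy as np
a=cv2.imread("pics/scene0.png")[135:240,265:415];b=cv2.imread("pics/side0.png")[120:265,205:335]
a=cv2.resize(a,None,fx=5,fy=5,interpolation=2)[:, :]
b=cv2.resize(b,None,fx=4,fy=4,interpolation=2)
a=cv2.resize(cv2.imread("pics/scene0.png")[135:240,268:408],None,fx=2.8,fy=2.8,interpolation=2)
b=cv2.resize(cv2.imread("pics/side0.png")[120:265,230:330],None,fx=4,fy=4,interpolation=2)
o=np.zeros((580,800,3),np.uint8);o[:a.shape[0],:a.shape[1]]=a;o[:,400:400+b.shape[1]]=b
cv2.imwrite("pics/crop.png",o)
```

```text
(no output)
```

View pics/crop.png

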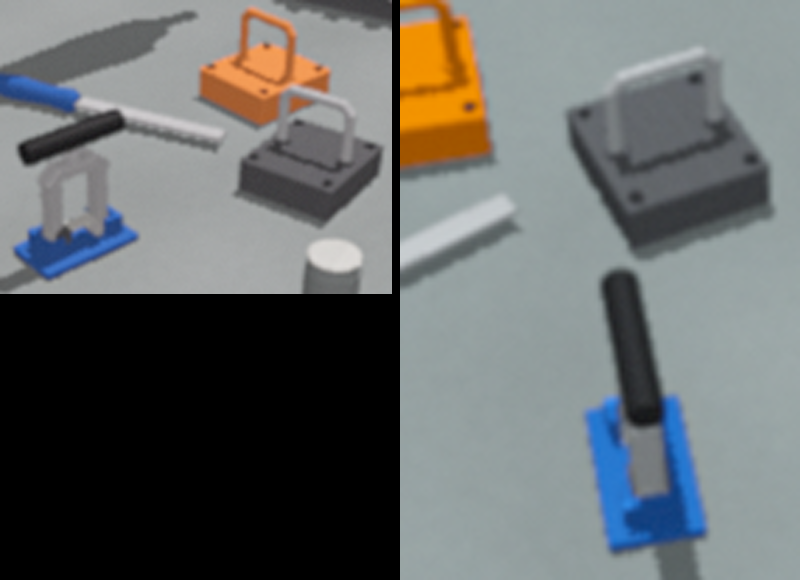

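The crop confirms it: the black T-grip has a hook in the blue stand, and the plain dark rectangular block has a light eye. The orange one and the round one are bystanders.

Run:
```python
from h import *
S=lambda X,Y:("scene0",268+X/2.8,135+Y/2.8)
D=lambda X,Y:("side0",230+(X-400)/4,120+Y/4)
def seg(a,b,c,d):
    p,e=tri(S(*a),D(*c));q,f=tri(S(*b),D(*d));print(p,q,e[0],f[0],"mid",(p+q)/2,"len",np.linalg.norm(p-q),"ang",np.degrees(np.arctan2(*(q-p)[1::-1])))
seg((27,153),(118,122),(645,410),(620,283))
seg((284,92),(350,104),(612,82),(712,58))
o=bot.get_obs();w=o["tool_rot"];print(R.from_quat([w[1],w[2],w[3],w[0]]).as_matrix())
```

```text
[0.43891061 0.01591803 0.10905295] [0.47059395 0.10447857 0.10646813] 0.00027706740231870627 0.0003501680208210967 mid [0.45475228 0.0601983  0.10776054] len 0.09409294931995055 ang 70.31486761311714
[0.55228854 0.27407631 0.08706573] [0.61922207 0.26485206 0.09124673] 0.0017949638122578264 0.0038678189780397038 mid [0.58575531 0.26946419 0.08915623] len 0.06769538333027102 ang -7.846621828317869
[[-9.21522454e-01  3.88324776e-01 -4.83806607e-04]
 [ 3.88325072e-01  9.21521512e-01 -1.31940183e-03]
 [-6.65182245e-05 -1.40373265e-03 -9.99999013e-01]]
```

Request:
{"api": "carry_out", "payload": {
  "targets": [0, 14, -40, 0, -6.2, 0, 14, -40, 0, -6.2, 0, 14, -40, 0, -6.2, 0, 14, -40, 0, -6.2, 0, 14, -40, 0, -6.2, 0, 14, -40, 0, -6.2, 0, 14, -40, 0, -6.2, 0, 14, -40, 0, -6.2, 0, 14, -40, 0, -6.2, 0, 14, -40, 0, -6.2, 0, 14, -40, 0, -6.2, 0, 14, -40, 0, -6.2, 0, 14, -40, 0, -6.2, 0, 14, -40, 0, -6.2, 0, 0, 0, 0, 0, 0, 0, 0, 0, 0]
}}

```text
t: 1.75
eef_pos: [0.4581, 0.0613, 0.2312]
tool_rot: [-0.0, 0.818, 0.575, -0.0]
contact_force: [-0.2, 0.2, -1.3]
gripper_width: 0.996
grasp_force: 0.0
```

Run:
```python
from h import *
bot.get_obs();shot("wrist","w1");o=bot.get_obs();print(o["t"],o["eef_pos"],o["q"])
w=o["tool_rot"];print(R.from_quat([w[1],w[2],w[3],w[0]]).as_matrix()[:,1])
```

```text
1.8 [0.457825   0.06255864 0.23115124] [-0.76958756  0.12181971  0.54924323  2.07296587 -0.07758235  0.96637222
 -0.52150693]
[ 9.42075849e-01 -3.35399532e-01 -4.98884654e-04]
```

View pics/w1.png

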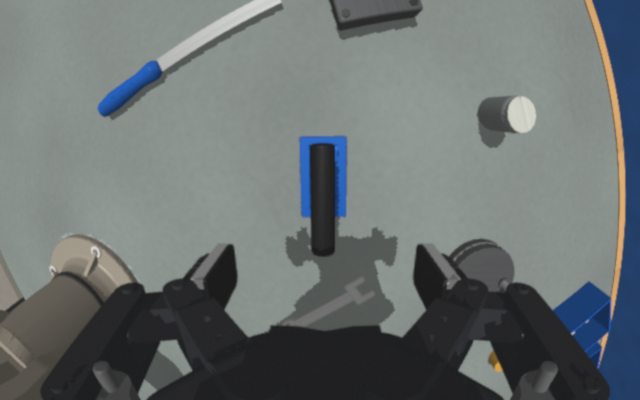

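The wrist view shows the T-grip lying from (321,145) to (323,254), between the open fingers. I'll project the ends at z = 0.112.

Run:
```python
from h import *
im=np.load("w1.npz")["frame"].astype(int)
m=(im.max(2)<45).astype(np.uint8);n,l,s,c=cv2.connectedComponentsWithStats(m)
i=l[200,322];ys,xs=np.where(l==i);print(s[i],c[i])
(cx,cy),(w,h),a=cv2.minAreaRect(np.c_[xs,ys].astype(np.float32));print(cx,cy,w,h,a)
for z in(.112,):
  p=atz("w1",321.5,145,z);q=atz("w1",323,252,z);print(p,q,(p+q)/2,np.linalg.norm(p-q),np.degrees(np.arctan2(*(p-q)[1::-1])),atz("w1",cx,cy,z))
```

```text
[     0      0    640    400 211835] [318.70978356 170.48082706]
319.5 199.5 399.0 639.0 90.0
[0.46919154 0.10338176 0.112     ] [0.43705104 0.01066296 0.112     ] [0.45312129 0.05702236 0.112     ] 0.09813147474132716 70.88138481212103 [0.45131511 0.05913646 0.112     ]
```

Request:
{"api": "carry_out", "payload": {
  "targets": [0, -2.2, -2, -25, 0, 0, -2.3, -1.5, -25, 0, 0, 0, 0, -25, 0, 0, 0, 0, -25, 0, 0, 0, 0, -20, 0, 0, 0, 0, -18, 0, 0, 0, 0, 0, 0, 255, 0, 0, 0, 0, 255, 0, 0, 0, 0, 255, 0, 0, 0, 0, 255, 0, 0, 0, 0, 255, 0, 0, 0, 0, 255, 0, 0, 0, 0, 255, 0, 0, 0, 0],
  "newtons": 80
}}

```text
t: 3.2
eef_pos: [0.4541, 0.0588, 0.094]
tool_rot: [-0.0, 0.817, 0.576, 0.001]
contact_force: [-0.3, 0.6, 7.4]
gripper_width: 0.234
grasp_force: 77.9
```

Request:
{"api": "carry_out", "payload": {
  "targets": [255, 0, 0, 10, 0, 255, 0, 0, 20, 0, 255, 0, 0, 25, 0, 255, 0, 0, 25, 0, 255, 0, 0, 25, 0, 255, 0, 0, 25, 0, 255, 20, 24, 0, 2, 255, 20, 24, 0, 2, 255, 20, 24, 0, 2, 255, 20, 24, 0, 2, 255, 20, 24, 0, 2, 255, 12, 11, 0, 1.5, 255, 0, 0, 0, 0, 255, 0, 0, 0, 0, 255, 0, 0, 0, 0]
}}

```text
t: 4.7
eef_pos: [0.5648, 0.1882, 0.2233]
tool_rot: [-0.0, 0.756, 0.654, -0.001]
contact_force: [-0.6, -0.2, -3.2]
gripper_width: 0.236
grasp_force: 78.7
```

Run:
```python
from h import *
shot("wrist","w2");shot("side","s2");shot("scene","c2");o=bot.get_obs();print(o["t"],o["eef_pos"],o["gripper_width"],o["contact_force"])
w=o["tool_rot"];y=R.from_quat([w[1],w[2],w[3],w[0]]).as_matrix()[:,1];print(np.degrees(np.arctan2(y[1],y[0])))
w=cv2.imread("pics/w2.png");a=cv2.resize(w[:260,180:480],(600,520),interpolation=2)
cv2.imwrite("pics/w2c.png",a)
```

```text
4.85 [0.56513597 0.18872346 0.22351793] 0.2288416122800166 [-0.11464252 -0.59371302 -2.41752232]
-8.2179140876109
```

View pics/w2c.png

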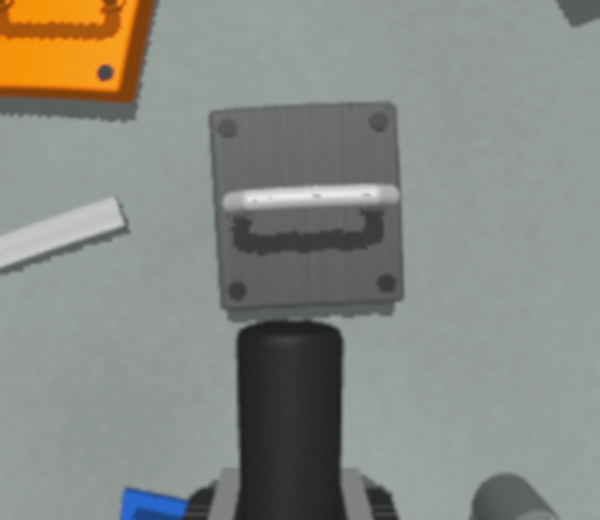

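In the wrist view the eye bar runs from crop (223,201) to (400,193), which is picture (291.5,100.5) to (380,96.5). The held grip's far end is at crop (290,325).

Run:
```python
from h import *
g=lambda x,y,z:atz("w2",180+x/2,y/2,z)
p=g(223,201,.093);q=g(400,193,.093);print(p,q,(p+q)/2,np.linalg.norm(p-q),np.degrees(np.arctan2(*(q-p)[1::-1])))
a=g(290,325,.240);b=g(290,450,.242);print("grip",a,b,np.degrees(np.arctan2(*(a-b)[1::-1])))
c=[g(x,y,.035)for x,y in((212,112),(395,103),(403,298),(224,308))];print("block",np.mean(c,0),[np.linalg.norm(c[i]-c[i-1]) for i in range(4)],np.degrees(np.arctan2(*(c[1]-c[0])[1::-1])),np.degrees(np.arctan2(*(c[1]-c[2])[1::-1])))
# side/scene crops around the tool
s=cv2.imread("pics/s2.png")[60:230,200:400];d=cv2.imread("pics/c2.png")[90:260,280:480]
cv2.imwrite("pics/sc2.png",np.hstack([cv2.resize(k,(400,340),interpolation=2) for k in(s,d)]))
```

```text
[0.54706649 0.27360601 0.093     ] [0.62421228 0.2665907  0.093     ] [0.58563938 0.27009836 0.093     ] 0.07746410196017216 -5.195945289304951
grip [0.57113018 0.236052   0.24      ] [0.56733731 0.2099268  0.242     ] 81.73947912572633
block [0.58609814 0.26969563 0.035     ] [np.float64(0.10654292280277146), np.float64(0.09715047689513293), np.float64(0.10641627794912835), np.float64(0.09675894606863739)] -4.885691108781831 84.59201361088822
```

View pics/sc2.png

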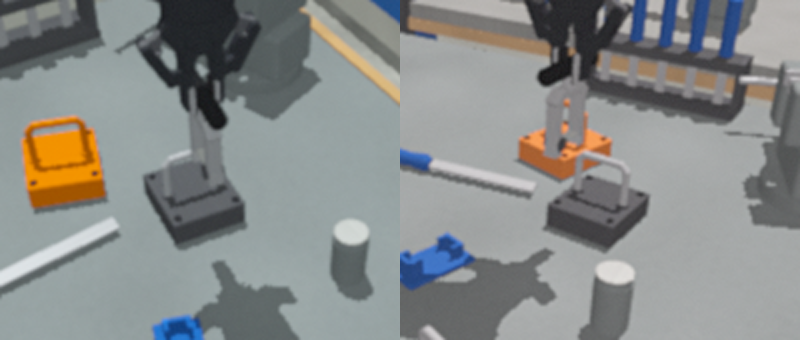

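The bar middle is at (0.5858, 0.270), angled -5°, and the block outline agrees with that. So I need to move +21, +81 mm and turn +3.2°, then go down part of the way.

Request:
{"api": "carry_out", "payload": {
  "targets": [255, 4, 16, 0, 0.8, 255, 4, 16, 0, 0.8, 255, 4, 16, 0, 0.8, 255, 4, 16, 0, 0.8, 255, 5, 17, 0, 0, 255, 0, 0, 0, 0, 255, 0, 0, 0, 0, 255, 0, 0, -15, 0, 255, 0, 0, -10, 0, 255, 0, 0, -5, 0, 255, 0, 0, 0, 0, 255, 0, 0, 0, 0]
}}

```text
t: 6.05
eef_pos: [0.5867, 0.2703, 0.1932]
tool_rot: [0.0, 0.737, 0.676, -0.0]
contact_force: [0.1, -0.0, -2.5]
gripper_width: 0.23
grasp_force: 78.9
```

Run:
```python
from h import *
shot("side","s3");shot("scene","c3")
s=cv2.imread("pics/s3.png")[60:200,230:370];d=cv2.imread("pics/c3.png")[90:230,310:450]
cv2.imwrite("pics/sc3.png",np.hstack([cv2.resize(k,(400,400),interpolation=2) for k in(s,d)]))
```

```text
(no output)
```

View pics/sc3.png

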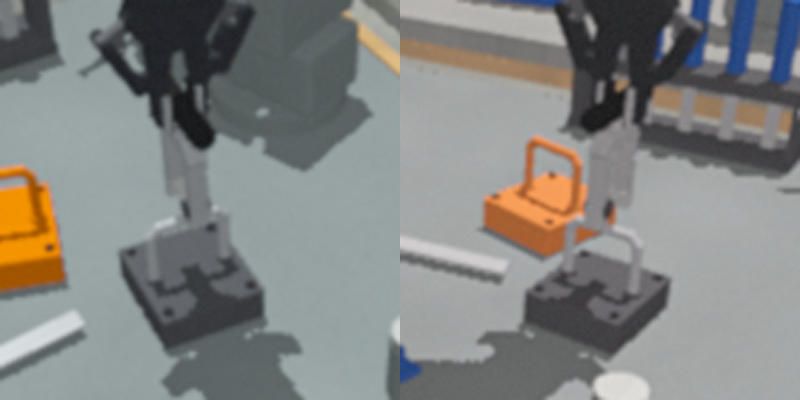

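The hook sits centred over the eye between its legs, with the feet just above the bar. I'll push down in stages.

Request:
{"api": "carry_out", "payload": {
  "targets": [255, 0, 0, -8, 0, 255, 0, 0, -8, 0, 255, 0, 0, -8, 0, 255, 0, 0, -8, 0, 255, 0, 0, -8, 0, 255, 0, 0, -8, 0, 255, 0, 0, -8, 0, 255, 0, 0, -5, 0, 255, 0, 0, 0, 0]
}}

```text
t: 7.05
eef_pos: [0.5859, 0.2696, 0.1309]
tool_rot: [0.0, 0.737, 0.676, -0.001]
contact_force: [-1.3, -2.8, -4.7]
gripper_width: 0.23
grasp_force: 78.9
```

Request:
{"api": "carry_out", "payload": {
  "targets": [255, 0, 0, -3, 0, 255, 0, 0, -2, 0, 255, 0, 0, -2, 0, 255, 0, 0, -2, 0, 255, 0, 0, 0, 0, 255, 0, 0, 0, 0]
}}

```text
t: 7.65
eef_pos: [0.5866, 0.2714, 0.1234]
tool_rot: [-0.0, 0.737, 0.676, 0.0]
contact_force: [0.9, -0.9, -4.0]
gripper_width: 0.229
grasp_force: 80.8
```

Request:
{"api": "carry_out", "payload": {
  "targets": [255, 0, 0, -1, 0, 255, 0, 0, -1, 0, 255, 0, 0, 0, 0, 255, 0, 0, 0, 0]
}}

```text
t: 8.05
eef_pos: [0.5867, 0.2708, 0.1215]
tool_rot: [-0.0, 0.737, 0.676, 0.0]
contact_force: [0.5, 0.5, -2.8]
gripper_width: 0.232
grasp_force: 81.1
```

Run:
```python
from h import *
shot("side","s4");shot("scene","c4")
f=[]
for i in range(6): bot.get_obs(); 
print(bot.get_obs()["contact_force"],bot.get_obs()["eef_pos"])
s=cv2.imread("pics/s4.png")[90:190,250:350];d=cv2.imread("pics/c4.png")[120:220,330:430]
cv2.imwrite("pics/sc4.png",np.hstack([cv2.resize(k,(400,400),interpolation=2) for k in(s,d)]))
```

```text
[ 0.34743038 -1.02376159 -2.37961507] [0.58671661 0.27068818 0.12143419]
```

View pics/sc4.png

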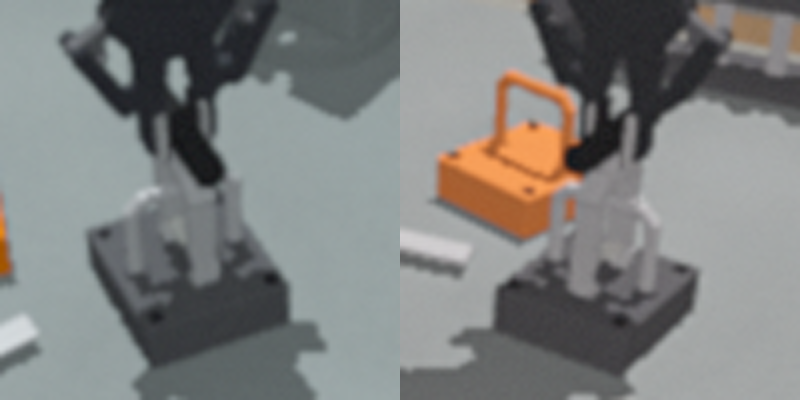

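The bar is in the loop and the feet are almost on the block. I'll creep down until the force shows contact.

Request:
{"api": "carry_out", "payload": {
  "targets": [255, 0, 0, -1, 0, 255, 0, 0, 0, 0, 255, 0, 0, 0, 0]
}}

```text
t: 8.45
eef_pos: [0.5871, 0.2709, 0.1211]
tool_rot: [0.0, 0.737, 0.676, 0.001]
contact_force: [-1.2, 0.0, 5.6]
gripper_width: 0.233
grasp_force: 82.0
```

Request:
{"api": "carry_out", "payload": {
  "targets": [255, 0, 0, -1, 0, 255, 0, 0, 0, 0, 255, 0, 0, 0, 0]
}}

```text
t: 8.75
eef_pos: [0.5876, 0.271, 0.121]
tool_rot: [0.0, 0.737, 0.676, 0.001]
contact_force: [-2.9, -0.2, 10.0]
gripper_width: 0.234
grasp_force: 82.8
```

Request:
{"api": "carry_out", "payload": {
  "targets": [255, 0, 0, -0.7, 0, 255, 0, 0, 0, 0, 255, 0, 0, 0, 0]
}}

```text
t: 9.05
eef_pos: [0.5879, 0.2711, 0.121]
tool_rot: [0.0, 0.737, 0.676, 0.002]
contact_force: [-2.8, -1.0, 13.6]
gripper_width: 0.229
grasp_force: 83.2
```

It has bottomed out: z holds at 0.121 as the force rises. I'll relieve the push, release gently and withdraw upward.

Request:
{"api": "carry_out", "payload": {
  "targets": [255, 0, 0, 2, 0, 255, 0, 0, 0, 0, 190, 0, 0, 0, 0, 180, 0, 0, 0, 0, 170, 0, 0, 0, 0, 150, 0, 0, 0, 0, 110, 0, 0, 0, 0, 60, 0, 0, 0, 0, 0, 0, 0, 0, 0, 0, 0, 0, 0, 0, 0, 0, 0, 10, 0, 0, 0, 0, 20, 0, 0, 0, 0, 35, 0, 0, 0, 0, 40, 0, 0, 0, 0, 40, 0, 0, 0, 0, 0, 0, 0, 0, 0, 0, 0],
  "newtons": 20
}}

```text
t: 10.75
eef_pos: [0.5871, 0.2707, 0.2673]
tool_rot: [0.0, 0.737, 0.676, 0.001]
contact_force: [-0.7, 0.4, -1.6]
gripper_width: 1.0
grasp_force: 0.0
```

Run:
```python
from h import *
shot("side","s5");shot("scene","c5");shot("wrist","w5")
s=cv2.imread("pics/s5.png")[90:190,250:350];d=cv2.imread("pics/c5.png")[120:220,330:430];w=cv2.imread("pics/w5.png")
cv2.imwrite("pics/sc5.png",np.hstack([cv2.resize(k,(400,500),interpolation=2) for k in(s,d)]))
```

```text
(no output)
```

View pics/sc5.png

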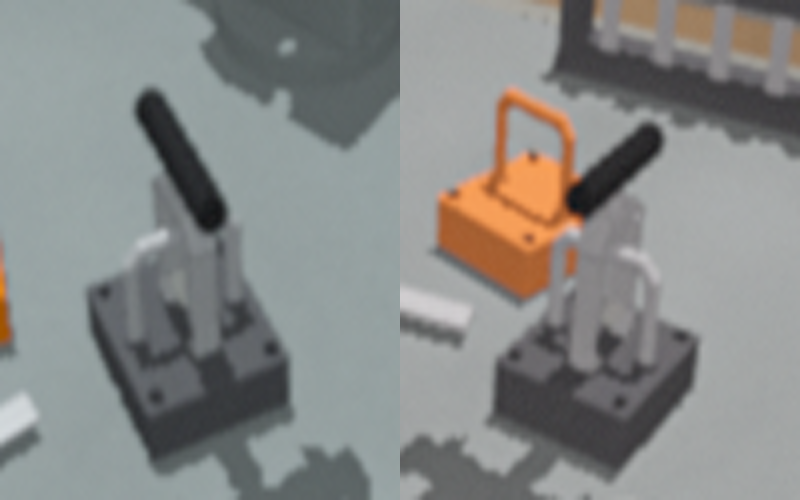

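The handle stands upright with its feet on the block and the bar in its loop, and the gripper is well clear.

```bash
python3 -c "
from station import bot
print(bot.hand_in())"
```

```text
the job is handed in; nothing more can be done
None
```

The snap-hook handle is pushed down over the rectangular block's eye bar until its feet met the block, then released, and the job is handed in; I couldn't see the gate in the pictures, so that it shut is inferred from that depth.

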